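Tighten the dough sheeter's hold-down nut between its ribs with a ring spanner

TASK

The dough sheeter's front hold-down nut was run back on by hand after its washer was changed. Take the ring spanner from the tray and tighten the nut clockwise, stroke by stroke between the two ribs, lifting the spanner off and reseating it on the next flats each time, until the nut is felt to come up firmly on its washer; nip it up to about 1.1 newton metres and never go past 1.8 or the rubber mount shears. Then lay the spanner back flat in the tray, leaving everything else on the worktop as it is.

Things in the scene. Friction and masses are not known exactly. Their poses are not given: they have to be found in the camera images.
- spanner: Ring spanner, 217 mm long, 240 g, balancing 115 mm behind its ring. Origin: centre of the ring's underside; x from grip to ring, z up as it lies. Ring 53 mm across, 15 mm thick, 6-point hexagonal hole 31.6 mm across flats, chamfered below. It fits the nut when their x axes are parallel or a multiple of 60 degrees apart, with 6 degrees of play either way (15 at 1 N m).
- spanner_grip (a point): Middle of the spanner's dark red grip, 120 mm behind the ring's centre and 8 mm above its underside. The grip is 17 mm wide, 16 mm tall and runs from 85 to 190 mm behind the ring's centre, its underside level with the ring's; the steel neck before it is 13 mm wide.
- sheeter: Grey-green dough sheeter, 188 mm wide, 222 mm tall, bolted down. Origin: on the worktop below the nut's axis; x to its back. Two ribs, 57 mm high in front, flank the nut: inner faces 50 mm left and right of its axis, from 38 mm in front of it to an apron 45 mm behind. The handle points out between them; spanner yaw can differ only about 46 degrees from sheeter yaw before the neck meets a rib.
- nut: Flange nut, 30 mm across flats, on an upright stud. Origin: on the axis, under its 45 mm flange. x points across flats, away from its yellow dot. Tightens clockwise from above (yaw decreasing), height constant. Starts 97 to 118 degrees short of tight, turns with a steady drag of about 0.4 N m, then comes up hard on its washer; where, is known only to 15 degrees and must be felt.
- nut_seat (a point): On the nut's axis, top of its flange, 25 mm above the worktop: the ring's underside rests here when the spanner is fully down. The hexagon rises 15 mm above it (top 3 mm chamfered), the stud's end 19 mm. Base plate of the sheeter: 14 mm thick, reaching 42 mm in front of the axis.
- nut_dot (a point): Yellow paint dot on the nut's flange, 19.7 mm from the axis.
- tight_mark (a point): Point on the sheeter 19.7 mm straight in front of the nut's axis, at the inner end of a yellow paint line on the base plate: where the dot stood with the old washer. When tight the dot now stands within about 15 degrees of it, to either side.
- mount (a joint): Wind-up of the rubber-bonded stud under the nut, rad, positive clockwise from above, 0 with no torque: 16 N m a radian (0.025 as the nut turns with its ordinary drag, 0.05 at 0.8 N m, 0.069 at 1.1 N m, 0.1125 at 1.8 N m). It springs back when let go; the nut stays tight.
- tray: Fixed steel tray, 270 x 110 mm, rim 14 mm high, floor 3 mm above the worktop, walls 3 mm. Origin: centre of its underside; x along its length. The spanner starts in it with its handle toward the robot.
- pepper_mill: Dark wooden pepper mill, 170 mm tall, 58 mm across, behind the tray; leave alone. Origin: centre of its underside.
- salt_shaker: Glass salt shaker with grey cap, 90 mm tall, 44 mm across, near the pepper mill; leave alone. Origin: centre of its underside.
- teaspoon: Steel teaspoon, 130 mm long, lying at the left edge of the worktop; leave alone.
- tealight: Red tealight, 38 mm across, 15 mm tall, at the front left of the worktop; leave alone.

How it is judged:
By the outcome, as a careful person would: the job done as asked, in the order asked, and still so for the second after the job is handed in, with the robot touching nothing.
It also fails if it takes over 72 s, if anything falls off the work surface, if the arm or the gripper's body presses on something with over 40 N, if the wrist force passes 120 N, or if a joint passes its speed limit or range.

ROBOT

A 6-joint arm with a two-finger parallel gripper is mounted at the origin on a cart in front of the work surface, level with it; the furniture and walls round the work are solid. World frame = base frame: x ahead of the robot, y to its left, z up, the work surface at z = 0. Lengths are in m, angles in degrees, forces in N, time in s.
With the tool pointing down it reaches from about 0.375 to 0.9 m from the base axis. Payload 3.1 kg.
Tool frame: the origin (TCP) lies where the fingers leave the gripper's body, on its centre line; the fingertips stand 70 mm ahead of it and the grasp point (between the pads) lies 51 mm ahead of it; z points along the fingers, y is the line along which they close (so a half turn about z gives the same grasp; the last joint's range is limited). The gripper opens to 87 mm and grips with 3 to 60 N. Pads are 19 mm wide; open, the fingers measure 117 mm over their backs; the gripper's body (75 mm by 190 mm) begins 51 mm behind the grasp point.
Start: joints at [-85.342, 30.224, 82.088, -0, 67.689, -10.227], TCP at [0.161, -0.604, 0.292] pointing down, gripper open.
Joint ranges: [-176.69, 176.69], [-43.24, 126.21], [12.49, 139.97], [-82, 262], [0, 151.66], [-163.58, 163.58]. Speed limits (degrees/s): [159.86, 159.86, 180, 180, 180, 180].

INTERFACE

Orientations are given as a 3x3 rotation matrix whose columns are the frame's x, y, z axes.
In Python, from rig import readout, capture, calibration, bot, look_for gives the robot as it stands. The module is installed in compiled form; this text tells all that it offers.
- The arm moves only by the shell command python3 -m pendant 'ROWS'. ROWS is JSON, a list of rows, each a list of 7 numbers: the shift along the tool's x, y, z normalised to -1 to 1, where 1 is 200 mm, then the turn, a rotation vector about the tool's x, y, z normalised to -1 to 1, where 1 is 180 degrees, then the closure, from -1 (fully open) to 1 (shut). In form: [[dx, dy, dz, ax, ay, az, grip], ...]. A call has 1 to 8 rows; each row is the pose to reach, as a shift and turn from the pose commanded when the call began, along the tool's axes at that moment, turning the shorter way round; what a row does not reach only later rows make up. A row lasts 1/10 s, in which the tool goes at most 50 mm and 8.59 degrees, less where a joint would pass 70% of its speed; a pose out of reach is approached as far as the arm can. A call with a number of a shift or a turn outside -1 to 1 is refused whole. A call with a gripper value outside its range is refused whole. The fingers move at their own pace and stop on an object; the grip force is fixed at half the most. Time passes only in rows, so rows that repeat a pose let the fingers close. It gives the time, the measured TCP pose, the force, the opening and the grip force at its end, in the units of the state.
- readout.read_state(): the state, without advancing time (a new reading comes with each control period).
- capture(name): name is "scene" or "top"; returns (picture, depth): 480x640x3 uint8, red, green, blue; 480x640 float32, m along the optical axis (not along the pixel's ray), 0 where there is no reading.
- calibration(name): a dict with "mtx" (3x3 intrinsics, pixels), "T" (4x4, takes a point from camera to world coordinates). Camera axes: x right, y down, z forward; pixel columns grow to the right and rows downward; lengths in m; the calibration is good to about 2 mm. A picture is of the moment at which its call begins. calibration takes no time and is no camera call.
- bot.hand_in(): hands the job in; it is judged then, once.
Trained networks look in the newest picture that a camera, given by its name, has taken for a name from the list of things; names that differ only in an ending like _2 or _b are one class to them, and where a whole thing is asked for, a point or a joint stands for the part that bears it (a point fixed in the world has none). Each returns a list of dicts, best first, with "conf" (0 to 1); they miss things now and then, are a little off and sometimes report something else, mostly with a low value. They report only what shows in the picture. A call takes as long as a camera call.
- look_for(thing, camera): "extent" ([left, top, right, bottom] in pixels, round what is visible of it).
The state is a dict: "time_s": time; "joint_positions": joint angles; "qvel": joint speeds; "tau": joint torques, N m; "position": TCP position; "tcp_rot": TCP orientation; "force": force on the tool from outside, world axes, zero at the start; "moment": the same for the moment, N m; "opening": opening from 0.0 (shut) to 1.0 (fully open); "grasp_force": force on a finger pad.
Only numpy, scipy, OpenCV 4.12 (cv2) and the standard library are available. Lean on these libraries where they do the work, as an engineer would, in place of code of your own. Each camera call takes 0.05 s, during which the arm holds its last target. There are 200 camera calls.

## Working session

There is one attempt and no reset: what is moved stays moved. The work goes in short steps, Python scripts to look and compute and a shell command to move; the robot and the scene stay as the last step left them, time stands still between calls to the robot, and variables do not carry over. Pictures are saved under pics/ and viewed, at most 10 in all, crops included, and the job is handed in when it is done.

```bash
mkdir -p pics; cat > h.py <<'E'
import numpy as np, cv2
from rig import readout, capture, calibration, bot, look_for
def world(cam,depth,u,v):
    c=calibration(cam);K=c["mtx"];d=depth[int(v),int(u)]
    return (np.array(c["T"])@np.array([(u-K[0][2])*d/K[0][0],(v-K[1][2])*d/K[1][1],d,1]))[:3]
def cloud(cam,depth):
    c=calibration(cam);K=np.array(c["mtx"]);T=np.array(c["T"])
    v,u=np.mgrid[:480,:640]
    p=np.stack([(u-K[0,2])*depth/K[0,0],(v-K[1,2])*depth/K[1,1],depth],-1)
    return p@T[:3,:3].T+T[:3,3]
E
python3 - <<'E'
from h import *
for cam in("scene","top"):
    p,d=capture(cam);cv2.imwrite(f"pics/{cam}0.png",p[:,:,::-1]);np.savez(f"{cam}0.npz",p=p,d=d)
    c=calibration(cam);print(cam,np.round(c["mtx"],1).tolist(),np.round(c["T"],3).tolist())
    for t in("spanner","spanner_grip","nut","nut_dot","tight_mark","tray","sheeter"):
        print(t,[(np.round(r["extent"]).tolist(),round(r["conf"],2)) for r in look_for(t,cam)[:2]])
s=readout.read_state();print(s["position"],np.round(s["tcp_rot"],3).tolist(),s["time_s"],s["force"],s["opening"])
E
```

```text
scene [[485.7, 0.0, 320.4], [0.0, 485.7, 244.6], [0.0, 0.0, 1.0]] [[0.981, 0.146, -0.125, 0.681], [0.192, -0.736, 0.65, -0.449], [0.003, -0.662, -0.75, 0.748], [0.0, 0.0, 0.0, 1.0]]
spanner [([202.0, 345.0, 323.0, 389.0], 0.57)]
spanner_grip [([194.0, 348.0, 323.0, 384.0], 0.66)]
nut [([170.0, 322.0, 342.0, 399.0], 0.59), ([310.0, 253.0, 324.0, 260.0], 0.51)]
nut_dot [([307.0, 250.0, 327.0, 264.0], 0.68)]
tight_mark [([293.0, 154.0, 426.0, 312.0], 0.73)]
tray [([172.0, 321.0, 342.0, 402.0], 0.61), ([370.0, 351.0, 412.0, 430.0], 0.54)]
sheeter [([290.0, 150.0, 427.0, 315.0], 0.72), ([418.0, 350.0, 452.0, 389.0], 0.58)]
top [[500.2, 0.0, 321.2], [0.0, 500.2, 244.3], [0.0, 0.0, 1.0]] [[-0.023, -0.99, 0.141, 0.438], [-1.0, 0.023, 0.003, 0.13], [-0.006, -0.141, -0.99, 0.977], [0.0, 0.0, 0.0, 1.0]]
spanner [([419.0, 222.0, 446.0, 334.0], 0.55)]
spanner_grip [([420.0, 224.0, 447.0, 332.0], 0.89)]
nut [([306.0, 242.0, 326.0, 262.0], 0.84), ([435.0, 134.0, 486.0, 181.0], 0.63)]
nut_dot [([306.0, 237.0, 333.0, 264.0], 0.77)]
tight_mark [([239.0, 129.0, 388.0, 278.0], 0.77)]
tray []
sheeter [([243.0, 126.0, 385.0, 281.0], 0.83), ([408.0, 125.0, 429.0, 149.0], 0.53)]
[ 0.16059661 -0.60399846  0.29228081] [[0.966, 0.257, 0.0], [0.257, -0.966, -0.0], [-0.0, 0.0, -1.0]] 0.8 [-0.29020888  0.01898678  0.59269553] 1.0008194619276387
```

View pics/top0.png

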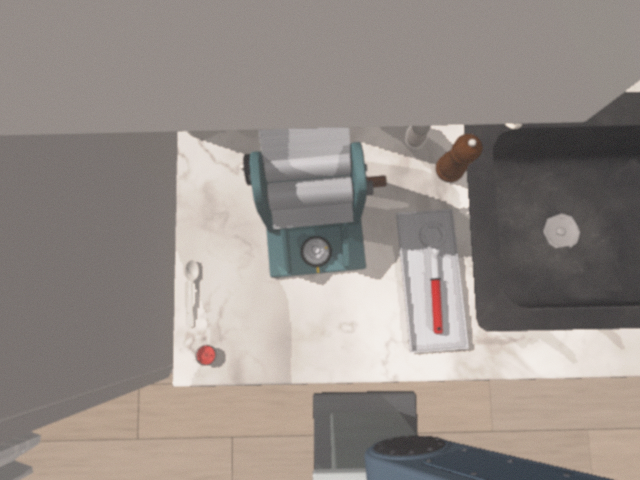

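View pics/scene0.png

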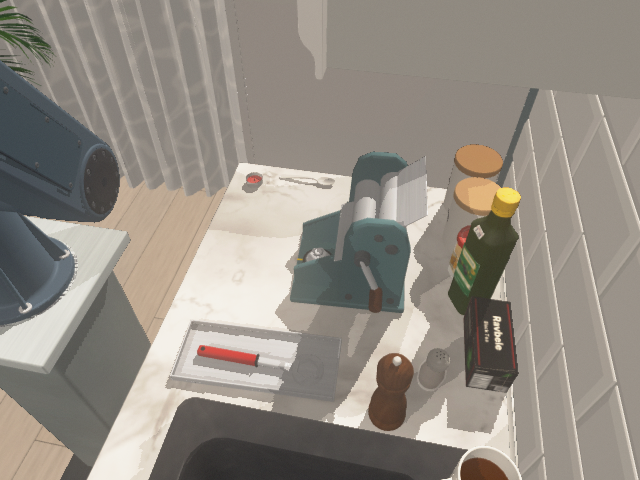

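The top view shows the nut at about (317,250), the yellow mark below it at (318,270), and the spanner in the tray with its red grip at (436,305) and ring at (431,235). Next I'll measure them.

```bash
python3 - <<'E'
from h import *
z=np.load("top0.npz");p,d=z["p"],z["d"];W=cloud("top",d)
hsv=cv2.cvtColor(p,cv2.COLOR_RGB2HSV)
red=((hsv[...,0]<8)|(hsv[...,0]>172))&(hsv[...,1]>150)&(hsv[...,2]>80)
red[:, :410]=0;red[:210]=0;red[345:]=0;red[:,460:]=0
q=W[red];c=q.mean(0);u,s,vt=np.linalg.svd(q[:,:2]-c[:2],full_matrices=False);ax=vt[0]*np.sign(vt[0][0])
t=(q[:,:2]-c[:2])@ax;w=(q[:,:2]-c[:2])@[-ax[1],ax[0]]
print("grip c",c.round(4),"yaw",np.degrees(np.arctan2(ax[1],ax[0])),"len",np.percentile(t,[1,99]),"w",np.percentile(w,[2,98]),"z",np.percentile(q[:,2],[5,50,95]))
# tray region heights
m=np.zeros(d.shape,bool);m[205:260,400:460]=1
ring=m&(W[...,2]>.012)&(W[...,2]<.03)
print("ringish",W[ring].mean(0) if ring.any() else None,ring.sum())
for v,u in((225,431),(232,422),(235,431),(245,431),(222,431),(235,441)):print(v,u,W[v,u].round(4))
# sheeter base
ye=(hsv[...,0]>18)&(hsv[...,0]<35)&(hsv[...,1]>120)
ye[:,:290]=0;ye[:,345:]=0;ye[:225]=0;ye[290:]=0
vv,uu=np.nonzero(ye);print([(a,b,W[a,b].round(3).tolist()) for a,b in zip(vv,uu)][:40])
a=cv2.resize(p[220:290,260:375],None,fx=4.5,fy=4.5,interpolation=cv2.INTER_CUBIC)
b=cv2.resize(p[200:270,395:460],None,fx=4.5,fy=4.5,interpolation=cv2.INTER_CUBIC)
cv2.imwrite("pics/cr.png",np.hstack([a,b])[:,:800,::-1])
n=W[240:262,306:328]
nm=np.zeros(d.shape,bool);nm[225:275,295:340]=1;nm&=(W[...,2]>.033)&(W[...,2]<.05)
print("nut top",W[nm].mean(0),nm.sum(),W[nm].min(0),W[nm].max(0))
E
```

```text
grip c [ 0.4537 -0.0815  0.0239] yaw -3.2601481341851044 len [-0.04954395  0.04665155] w [-0.00851857  0.00610362] z [0.01506442 0.01816804 0.02094406]
ringish [ 0.5867579  -0.0844061   0.01610062] 638
225 431 [ 0.6072 -0.081   0.0193]
232 422 [ 0.5938 -0.0628  0.0196]
235 431 [ 0.5903 -0.0839  0.0014]
245 431 [ 0.5684 -0.0795  0.0168]
222 431 [ 0.613  -0.0812  0.0201]
235 441 [ 0.5894 -0.1028  0.0045]
[(np.int64(267), np.int64(317), [0.531, 0.142, 0.017]), (np.int64(268), np.int64(317), [0.529, 0.142, 0.014]), (np.int64(269), np.int64(317), [0.527, 0.142, 0.016]), (np.int64(269), np.int64(318), [0.527, 0.14, 0.016]), (np.int64(270), np.int64(317), [0.525, 0.142, 0.014]), (np.int64(270), np.int64(318), [0.525, 0.14, 0.015]), (np.int64(271), np.int64(318), [0.523, 0.14, 0.021])]
nut top [0.56974299 0.14414142 0.04005616] 271 [0.54581009 0.10764157 0.03316728] [0.60916373 0.18204236 0.04958861]
```

View pics/cr.png

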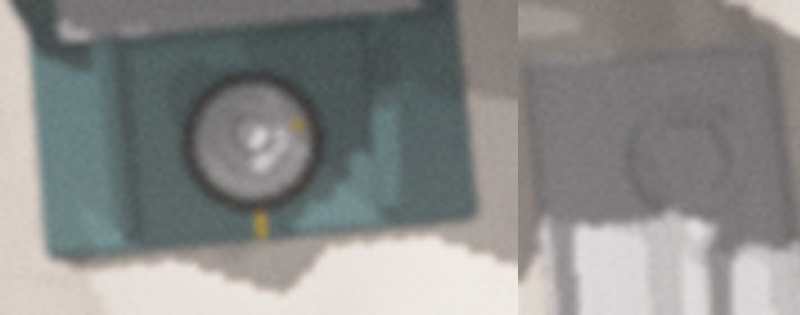

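The crop puts the nut axis at about (316.4,251), the dot at (326,248) and the mark at (318,269). The dot is therefore about 103° short of the mark, with sheeter yaw around 6° and nut x yaw around 109°. The ring centre is at about (431.6,235.6). I'll approach the tray now.

```bash
r='[.72,-.707,.2,0,0,0,-1]'; python3 -m pendant '[[0.72,-0.707,0.2,0,0,0,-1],[0.72,-0.707,0.2,0,0,0,-1],[0.72,-0.707,0.2,0,0,0,-1],[0.72,-0.707,0.2,0,0,0,-1],[0.72,-0.707,0.2,0,0,0,-1]]'
python3 -m pendant '[[0.72,-0.707,0.2,0,0,0,0],[0.72,-0.707,0.2,0,0,0,0],[0.72,-0.707,0.2,0,0,0,0],[0.72,-0.707,0.2,0,0,0,0],[0.72,-0.707,0.2,0,0,0,0]]'
python3 -m pendant '[[0.72,-0.707,0.2,0,0,0.096,0],[0.72,-0.707,0.2,0,0,0.096,0],[0.72,-0.707,0.2,0,0,0.096,0],[0.72,-0.707,0.2,0,0,0.096,0],[0.72,-0.707,0.2,0,0,0.096,0],[0.72,-0.707,0.2,0,0,0.096,0],[0.72,-0.707,0.2,0,0,0.096,0]]'
python3 - <<'E'
from h import *
z=np.load("top0.npz");W=cloud("top",z["d"])
c=calibration("top");K=np.array(c["mtx"]);T=np.array(c["T"])
def ray(u,v,zz):
    r=T[:3,:3]@np.array([(u-K[0,2])/K[0,0],(v-K[1,2])/K[1,1],1]);return T[:3,3]+r*(zz-T[2,3])/r[2]
print("ring",ray(431.6,235.6,.018),"nut",ray(316.4,251.1,.02),"dot",ray(326,247.8,.025),"mark",ray(317.6,268.5,.014))
z=np.load("scene0.npz");p=z["p"];c=calibration("scene");K=np.array(c["mtx"]);T=np.array(c["T"])
a=cv2.resize(p[235:275,290:345],None,fx=7,fy=7,interpolation=cv2.INTER_CUBIC)
b=cv2.resize(p[340:400,265:330],None,fx=5,fy=5,interpolation=cv2.INTER_CUBIC)[:280]
cv2.imwrite("pics/cr2.png",np.hstack([a,b])[:,:,::-1]);
E
```

```text
time_s: 1.3
position: [0.2646, -0.4236, 0.2509]
tcp_rot: [[0.965, 0.261, -0.002], [0.261, -0.965, 0.009], [0.001, -0.009, -1.0]]
force: [-0.0, -0.7, -0.3]
opening: 1.004
grasp_force: 0.0
time_s: 1.8
position: [0.3669, -0.2522, 0.2115]
tcp_rot: [[0.965, 0.262, -0.002], [0.262, -0.965, 0.004], [-0.001, -0.004, -1.0]]
force: [-0.4, -0.6, -0.3]
opening: 0.632
grasp_force: 0.0
time_s: 2.5
position: [0.4697, -0.0839, 0.1724]
tcp_rot: [[0.999, -0.041, 0.001], [-0.041, -0.999, -0.001], [0.001, 0.001, -1.0]]
force: [-1.1, 0.4, 0.0]
opening: 0.507
grasp_force: 0.0
ring [ 0.58654421 -0.08133452  0.018     ] nut [0.56127671 0.14261325 0.02      ] dot [0.56658632 0.12397629 0.025     ] mark [0.52811699 0.14110146 0.014     ]
```

View pics/cr2.png

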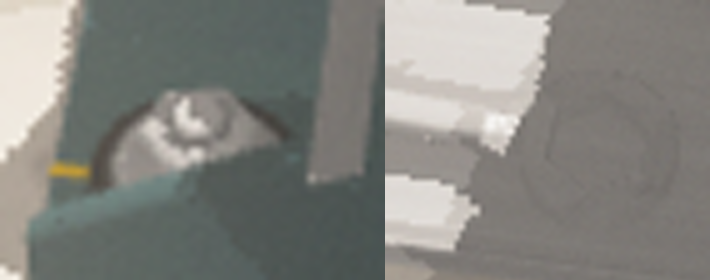

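The scene crop shows the stud end at about (318,252) and the ring at about (308,370). I'll descend and grip.

```bash
python3 - <<'E'
from h import *
c=calibration("scene");K=np.array(c["mtx"]);T=np.array(c["T"])
def ray(u,v,zz):
    r=T[:3,:3]@np.array([(u-K[0,2])/K[0,0],(v-K[1,2])/K[1,1],1]);return T[:3,3]+r*(zz-T[2,3])/r[2]
print("ring",ray(308,369.6,.018),"stud",ray(318.1,251.7,.044))
E
python3 -m pendant '[[0,0,0.25,0,0,0,0],[0,0,0.4,0,0,0,0],[0,0,0.485,0,0,0,0],[0,0,0.485,0,0,0,0],[0,0,0.485,0,0,0,0]]'
python3 -m pendant '[[0,0,0,0,0,0,1],[0,0,0,0,0,0,1],[0,0,0,0,0,0,1],[0,0,0,0,0,0,1],[0,0,0,0,0,0,1],[0,0,0,0,0,0,1]]'
```

```text
ring [ 0.59209316 -0.08794994  0.018     ] stud [0.56320266 0.14204261 0.044     ]
time_s: 3.0
position: [0.4691, -0.0851, 0.0753]
tcp_rot: [[0.999, -0.045, 0.0], [-0.045, -0.999, -0.0], [0.0, 0.0, -1.0]]
force: [1.3, 0.8, -0.6]
opening: 0.504
grasp_force: 0.0
time_s: 3.6
position: [0.4693, -0.0832, 0.0755]
tcp_rot: [[0.999, -0.041, 0.001], [-0.041, -0.999, -0.001], [0.001, 0.0, -1.0]]
force: [-0.8, -1.4, 3.5]
opening: 0.19
grasp_force: 29.7
```

```bash
python3 -m pendant '[[0,0,-0.15,0,0,0,1],[0,0,-0.35,0,0,0,1],[0,0,-0.5,0,0,0,1],[0,0,-0.5,0,0,0,1]]'
python3 -m pendant '[[-0.087,-0.626,0,0,0,0,1],[-0.087,-0.626,0,0,0,0,1],[-0.087,-0.626,0,0,0,0,1],[-0.087,-0.626,0,0,0,0,1]]'
python3 -m pendant '[[-0.087,-0.626,0,0,0,0.056,1],[-0.087,-0.626,0,0,0,0.056,1],[-0.087,-0.626,0,0,0,0.056,1],[-0.087,-0.626,0,0,0,0.056,1],[-0.087,-0.626,0,0,0,0.056,1],[-0.087,-0.626,0,0,0,0.056,1]]'
python3 - <<'E'
from h import *
s=readout.read_state();print(s["position"],np.degrees(np.arctan2(s["tcp_rot"][1][0],s["tcp_rot"][0][0])),s["joint_positions"],s["force"],s["moment"])
o=[]
for cam,(v,u) in(("top",(210,270)),("scene",(195,265))):
    p,d=capture(cam);np.savez(cam+"1.npz",p=p,d=d)
    o.append(cv2.resize(p[v:v+100,u:u+100],None,fx=4,fy=4,interpolation=cv2.INTER_CUBIC))
    W=cloud(cam,d);m=(abs(W[...,0]-.562)<.04)&(abs(W[...,1]-.142)<.04)&(W[...,2]>.09)&(W[...,2]<.135)
    print(cam,m.sum(),W[m].mean(0),W[m].min(0),W[m].max(0))
cv2.imwrite("pics/cr3.png",np.hstack(o)[:,:,::-1])
E
```

```text
time_s: 4.0
position: [0.4708, -0.0834, 0.1782]
tcp_rot: [[0.999, -0.041, 0.007], [-0.041, -0.999, -0.003], [0.007, 0.002, -1.0]]
force: [-0.1, 0.6, -3.4]
opening: 0.193
grasp_force: 29.7
time_s: 4.4
position: [0.4543, 0.046, 0.1738]
tcp_rot: [[0.999, -0.037, -0.005], [-0.037, -0.999, 0.002], [-0.006, -0.001, -1.0]]
force: [0.7, -1.1, -2.0]
opening: 0.187
grasp_force: 29.7
time_s: 5.0
position: [0.4448, 0.1675, 0.1746]
tcp_rot: [[0.976, -0.217, -0.001], [-0.217, -0.976, -0.001], [-0.001, 0.001, -1.0]]
force: [0.1, 0.1, -2.8]
opening: 0.192
grasp_force: 29.7
[0.44481048 0.16754724 0.17456229] -12.52872860670544 [ 7.14519619e+00  3.01684132e+01  1.09427279e+02 -3.04398051e-02
  4.04782355e+01  1.09697068e+02] [ 0.12987479  0.06691918 -2.79131205] [0.06001138 0.05776766 0.0232691 ]
top 678 [0.56513729 0.14446425 0.11350589] [0.52325544 0.10218192 0.10009749] [0.60196676 0.1819869  0.12042851]
scene 649 [0.56311475 0.14069583 0.11363695] [0.52210474 0.10847495 0.10187622] [0.60199061 0.18190058 0.12054264]
```

View pics/cr3.png

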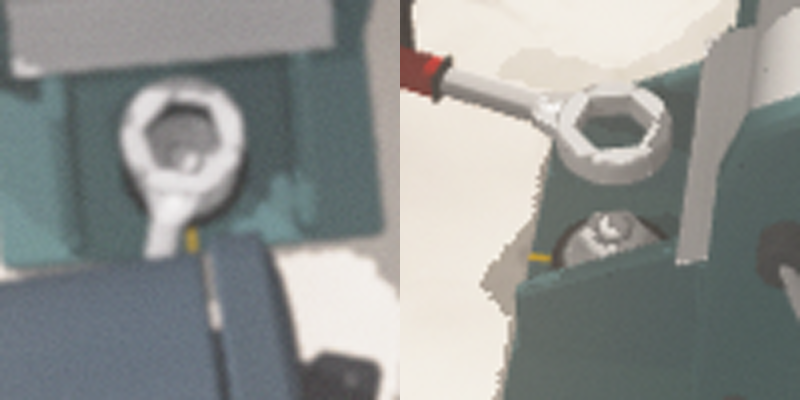

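The ring hovers over the nut: ring centre at about (315.5,245) in top and (318.2,225.8) in scene. I'll compare it with the nut in both cameras.

```bash
cat >> h.py <<'E'
def ray(cam,u,v,zz):
    c=calibration(cam);K=np.array(c["mtx"]);T=np.array(c["T"])
    r=T[:3,:3]@np.array([(u-K[0,2])/K[0,0],(v-K[1,2])/K[1,1],1]);return T[:3,3]+r*(zz-T[2,3])/r[2]
E
python3 - <<'E'
from h import *
for cam,u,v in(("top",315.5,245),("scene",318.25,225.75)):
    print(cam,ray(cam,u,v,.118))
    z=np.load(cam+"1.npz");W=cloud(cam,z["d"])
    m=(abs(W[...,2]-.118)<.006)&(np.hypot(W[...,0]-.5635,W[...,1]-.143)<.031)
    q=W[m][:,:2]
    (c,r)=cv2.minEnclosingCircle(q.astype(np.float32));print(c,r,m.sum(),np.median(W[m][:,2]))
# stud tip from top0 brightness / nut flange
z=np.load("top0.npz");p=z["p"];g=cv2.GaussianBlur(cv2.resize(p[230:275,290:345],None,fx=6,fy=6,interpolation=cv2.INTER_CUBIC).mean(2).astype(np.uint8),(0,0),3)
h=cv2.HoughCircles(g,cv2.HOUGH_GRADIENT,1,100,param1=60,param2=15,minRadius=55,maxRadius=105)
if h is not None:
  for a,b,r in h[0]: print("hough",a/6+290-.4,b/6+230-.4,r/6,ray("top",a/6+289.6,b/6+229.6,.02))
E
```

```text
top [0.5593827  0.14267483 0.118     ]
(0.5606784224510193, 0.14388886094093323) 0.02800356224179268 452 0.11608784228340402
scene [0.56396713 0.13992918 0.118     ]
(0.5610080361366272, 0.14259837567806244) 0.028921132907271385 393 0.11690022791602395
```

```bash
python3 -m pendant '[[0,0,0.12,0,0,0,1],[0,0,0.25,0,0,0,1],[0,0,0.25,0,0,0,1],[0,0,0.25,0,0,0,1]]'
python3 - <<'E'
from h import *
o=[]
for cam,(v,u) in(("top",(220,285)),("scene",(215,285))):
    p,d=capture(cam);np.savez(cam+"2.npz",p=p,d=d)
    o.append(cv2.resize(p[v:v+65,u:u+65],None,fx=6,fy=6,interpolation=cv2.INTER_CUBIC))
cv2.imwrite("pics/cr4.png",np.hstack(o)[:,:,::-1])
E
```

```text
time_s: 5.5
position: [0.4448, 0.1678, 0.1251]
tcp_rot: [[0.976, -0.217, -0.001], [-0.217, -0.976, -0.0], [-0.001, 0.001, -1.0]]
force: [0.6, 0.2, -2.5]
opening: 0.196
grasp_force: 29.7
```

View pics/cr4.png

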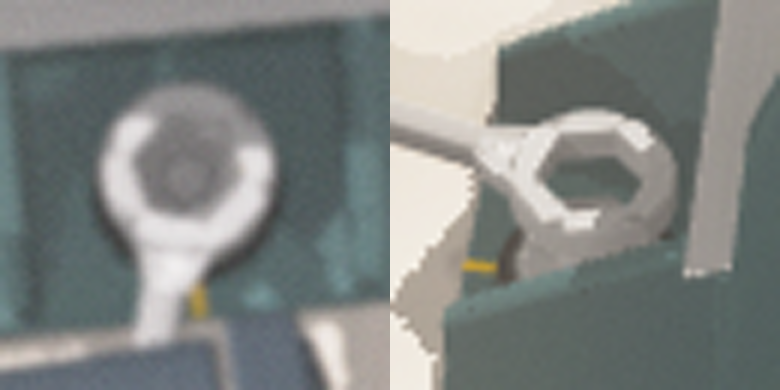

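In the top crop the hex hole is at about (187,169) and the stud at (187,180), which after parallax is aligned to about 0.5 mm. I'll seat it.

```bash
python3 -m pendant '[[0,0,0.05,0,0,0,1],[0,0,0.07,0,0,0,1],[0,0,0.08,0,0,0,1],[0,0,0.09,0,0,0,1]]'
python3 -m pendant '[[0,0,0.01,0,0,0,1],[0,0,0.02,0,0,0,1],[0,0,0.03,0,0,0,1],[0,0,0.04,0,0,0,1],[0,0,0.045,0,0,0,1],[0,0,0.045,0,0,0,1]]'
```

```text
time_s: 6.0
position: [0.4447, 0.1686, 0.1071]
tcp_rot: [[0.976, -0.216, -0.0], [-0.216, -0.976, -0.0], [-0.0, 0.0, -1.0]]
force: [-0.2, 0.5, -2.7]
opening: 0.192
grasp_force: 29.7
time_s: 6.6
position: [0.4448, 0.1686, 0.0981]
tcp_rot: [[0.976, -0.216, -0.0], [-0.216, -0.976, -0.0], [-0.0, 0.0, -1.0]]
force: [0.7, -0.0, -3.5]
opening: 0.195
grasp_force: 29.7
```

```bash
cat > tq.py <<'E'
from h import *
s=readout.read_state();P=np.array(s["position"]);A=np.array([.5619,.1422,P[2]]);r=P-A
F=np.array(s["force"]);M=np.array(s["moment"]);R=np.array(s["tcp_rot"])
print("t",s["time_s"],"yaw",np.degrees(np.arctan2(R[1,0],R[0,0])).round(2),"r",np.hypot(*r[:2]).round(4),"Fxyz",F.round(2),"M",M.round(3),"T(F)",np.cross(r,F)[2].round(3),"Tz sum",(np.cross(r,F)[2]+M[2]).round(3),"z",P[2].round(4),"j6",np.round(s["joint_positions"][5],1))
E
python3 tq.py
python3 -m pendant '[[0.002,-0.042,0,0,0,0.022,1],[0.006,-0.084,0,0,0,0.044,1],[0.013,-0.125,0,0,0,0.067,1],[0.023,-0.165,0,0,0,0.089,1]]'; python3 tq.py
```

```text
t 6.6 yaw -12.48 r 0.1201 Fxyz [ 0.71 -0.04 -3.47] M [ 0.028  0.04  -0.003] T(F) -0.014 Tz sum -0.017 z 0.0981 j6 109.7
time_s: 7.0
position: [0.4554, 0.1996, 0.0981]
tcp_rot: [[0.878, -0.478, -0.003], [-0.478, -0.878, -0.001], [-0.002, 0.002, -1.0]]
force: [-1.1, -1.8, -2.7]
opening: 0.192
grasp_force: 29.7
t 7.0 yaw -28.58 r 0.121 Fxyz [-1.09 -1.77 -2.7 ] M [-0.311  0.199  0.119] T(F) 0.251 Tz sum 0.37 z 0.0981 j6 129.4
```

```bash
python3 -m pendant '[[0.001,-0.031,0,0,0,0.017,1],[0.003,-0.063,0,0,0,0.033,1],[0.003,-0.063,0,0,0,0.033,1]]'; python3 tq.py
python3 -m pendant '[[0.001,0.042,0,0,0,-0.022,1],[0.006,0.084,0,0,0,-0.044,1],[0.006,0.084,0,0,0,-0.044,1]]'; python3 tq.py
```

```text
time_s: 7.3
position: [0.4619, 0.2106, 0.098]
tcp_rot: [[0.825, -0.564, -0.003], [-0.564, -0.825, -0.001], [-0.002, 0.002, -1.0]]
force: [-1.7, -1.4, -2.5]
opening: 0.194
grasp_force: 29.7
t 7.3 yaw -34.36 r 0.1212 Fxyz [-1.68 -1.38 -2.49] M [-0.205  0.371  0.079] T(F) 0.254 Tz sum 0.332 z 0.098 j6 136.3
time_s: 7.6
position: [0.4537, 0.1954, 0.0982]
tcp_rot: [[0.895, -0.446, -0.001], [-0.446, -0.895, -0.0], [-0.001, 0.001, -1.0]]
force: [-0.9, 1.3, -3.3]
opening: 0.189
grasp_force: 29.7
t 7.6 yaw -26.52 r 0.1206 Fxyz [-0.87  1.29 -3.26] M [0.176 0.056 0.07 ] T(F) -0.093 Tz sum -0.023 z 0.0982 j6 126.8
```

```bash
python3 -m pendant '[[0,0,-0.07,0,0,0,1],[0,0,-0.14,0,0,0,1],[0,0,-0.14,0,0,0,1]]'
python3 -m pendant '[[0.005,0.078,0,0,0,-0.042,1],[0.02,0.155,0,0,0,-0.083,1],[0.046,0.23,0,0,0,-0.125,1],[0.08,0.3,0,0,0,-0.167,1],[0.124,0.365,0,0,0,-0.208,1],[0.176,0.424,0,0,0,-0.25,1],[0.235,0.476,0,0,0,-0.292,1],[0.3,0.52,0,0,0,-0.333,1]]'
python3 -m pendant '[[0,0,0,0,0,0,1],[0,0,0,0,0,0,1]]'; python3 tq.py
```

```text
time_s: 7.9
position: [0.4561, 0.1964, 0.1277]
tcp_rot: [[0.894, -0.447, 0.005], [-0.447, -0.894, 0.001], [0.004, -0.003, -1.0]]
force: [0.7, -0.8, -2.1]
opening: 0.193
grasp_force: 29.7
time_s: 8.7
position: [0.4618, 0.0756, 0.1258]
tcp_rot: [[0.832, 0.554, -0.0], [0.554, -0.832, 0.0], [-0.0, -0.0, -1.0]]
force: [-0.6, 1.2, -3.2]
opening: 0.194
grasp_force: 29.7
time_s: 8.9
position: [0.4616, 0.0762, 0.1259]
tcp_rot: [[0.837, 0.547, -0.001], [0.547, -0.837, 0.0], [-0.0, -0.0, -1.0]]
force: [0.2, 0.3, -2.5]
opening: 0.194
grasp_force: 29.7
t 8.9 yaw 33.19 r 0.12 Fxyz [ 0.2   0.3  -2.47] M [-0.043 -0.02   0.018] T(F) -0.017 Tz sum 0.002 z 0.1259 j6 52.4
```

```bash
python3 -m pendant '[[0,0,0.04,0,0,0,1],[0,0,0.06,0,0,0,1],[0,0,0.08,0,0,0,1],[0,0,0.1,0,0,0,1],[0,0,0.12,0,0,0,1],[0,0,0.138,0,0,0,1],[0,0,0.138,0,0,0,1]]'; python3 tq.py
```

```text
time_s: 9.6
position: [0.4624, 0.0762, 0.0983]
tcp_rot: [[0.835, 0.551, 0.001], [0.551, -0.835, 0.0], [0.001, 0.001, -1.0]]
force: [1.7, 0.3, -3.2]
opening: 0.19
grasp_force: 29.7
t 9.6 yaw 33.41 r 0.1194 Fxyz [ 1.72  0.27 -3.24] M [ 0.087 -0.375 -0.019] T(F) 0.087 Tz sum 0.067 z 0.0983 j6 52.2
```

```bash
python3 -m pendant '[[0.002,-0.052,0,0,0,0.028,1],[0.009,-0.104,0,0,0,0.056,1],[0.02,-0.155,0,0,0,0.083,1],[0.036,-0.205,0,0,0,0.111,1],[0.056,-0.254,0,0,0,0.139,1],[0.08,-0.3,0,0,0,0.167,1],[0.109,-0.344,0,0,0,0.194,1],[0.14,-0.386,0,0,0,0.222,1]]'; python3 tq.py
```

```text
time_s: 10.4
position: [0.4425, 0.156, 0.0987]
tcp_rot: [[0.993, -0.116, -0.0], [-0.116, -0.993, -0.001], [-0.0, 0.001, -1.0]]
force: [1.2, -3.5, -3.3]
opening: 0.193
grasp_force: 29.7
t 10.4 yaw -6.67 r 0.1202 Fxyz [ 1.2  -3.46 -3.33] M [-0.469 -0.203  0.091] T(F) 0.397 Tz sum 0.488 z 0.0987 j6 102.5
```

```bash
python3 -m pendant '[[0.002,-0.052,0,0,0,0.028,1],[0.009,-0.104,0,0,0,0.056,1],[0.02,-0.155,0,0,0,0.083,1],[0.036,-0.205,0,0,0,0.111,1],[0.052,-0.244,0,0,0,0.133,1],[0.065,-0.272,0,0,0,0.15,1],[0.065,-0.272,0,0,0,0.15,1]]'; python3 tq.py
python3 -m pendant '[[0.002,0.047,0,0,0,-0.025,1],[0.006,0.084,0,0,0,-0.044,1],[0.006,0.084,0,0,0,-0.044,1]]'; python3 tq.py
```

```text
time_s: 11.1
position: [0.4605, 0.2087, 0.0984]
tcp_rot: [[0.835, -0.551, -0.003], [-0.551, -0.835, -0.001], [-0.002, 0.002, -1.0]]
force: [-1.5, -1.7, -3.3]
opening: 0.19
grasp_force: 29.7
t 11.1 yaw -33.43 r 0.1212 Fxyz [-1.47 -1.73 -3.33] M [-0.154  0.205  0.102] T(F) 0.273 Tz sum 0.375 z 0.0984 j6 135.2
time_s: 11.4
position: [0.4525, 0.1933, 0.0986]
tcp_rot: [[0.902, -0.432, -0.001], [-0.432, -0.902, -0.0], [-0.001, 0.001, -1.0]]
force: [-0.5, 1.5, -3.3]
opening: 0.192
grasp_force: 29.7
t 11.4 yaw -25.6 r 0.1207 Fxyz [-0.49  1.5  -3.33] M [0.365 0.109 0.126] T(F) -0.139 Tz sum -0.012 z 0.0986 j6 125.7
```

Torque matches the steady drag. Next I'll lift, index back 60° and reseat.

```bash
python3 -m pendant '[[0,0,-0.07,0,0,0,1],[0,0,-0.14,0,0,0,1],[0,0,-0.14,0,0,0,1]]'
python3 -m pendant '[[0.005,0.078,0,0,0,-0.042,1],[0.02,0.155,0,0,0,-0.083,1],[0.046,0.23,0,0,0,-0.125,1],[0.08,0.3,0,0,0,-0.167,1],[0.124,0.365,0,0,0,-0.208,1],[0.176,0.424,0,0,0,-0.25,1],[0.235,0.476,0,0,0,-0.292,1],[0.3,0.52,0,0,0,-0.333,1]]'
python3 -m pendant '[[0,0,0,0,0,0,1],[0,0,0,0,0,0,1]]'; python3 tq.py
python3 -m pendant '[[0,0,0.04,0,0,0,1],[0,0,0.06,0,0,0,1],[0,0,0.08,0,0,0,1],[0,0,0.1,0,0,0,1],[0,0,0.12,0,0,0,1],[0,0,0.14,0,0,0,1],[0,0,0.14,0,0,0,1]]'; python3 tq.py
```

```text
time_s: 11.7
position: [0.4544, 0.1942, 0.1279]
tcp_rot: [[0.901, -0.433, 0.003], [-0.433, -0.901, 0.001], [0.003, -0.002, -1.0]]
force: [-0.0, 0.6, -2.0]
opening: 0.194
grasp_force: 29.7
time_s: 12.5
position: [0.4622, 0.0737, 0.1261]
tcp_rot: [[0.823, 0.568, -0.001], [0.568, -0.823, 0.0], [-0.001, -0.001, -1.0]]
force: [0.2, 1.0, -2.7]
opening: 0.192
grasp_force: 29.7
time_s: 12.7
position: [0.4621, 0.0743, 0.1263]
tcp_rot: [[0.828, 0.561, -0.001], [0.561, -0.828, 0.0], [-0.001, -0.001, -1.0]]
force: [-0.3, 0.4, -3.4]
opening: 0.191
grasp_force: 29.7
t 12.7 yaw 34.09 r 0.1207 Fxyz [-0.27  0.38 -3.39] M [-0.029 -0.014  0.017] T(F) -0.057 Tz sum -0.039 z 0.1263 j6 51.3
time_s: 13.4
position: [0.4636, 0.0743, 0.0984]
tcp_rot: [[0.826, 0.564, 0.002], [0.564, -0.826, 0.0], [0.002, 0.001, -1.0]]
force: [2.9, 2.2, -2.1]
opening: 0.189
grasp_force: 29.7
t 13.4 yaw 34.31 r 0.1195 Fxyz [ 2.95  2.15 -2.11] M [ 0.35  -0.558  0.001] T(F) -0.012 Tz sum -0.011 z 0.0984 j6 51.1
```

```bash
python3 -m pendant '[[0.001,-0.026,0,0,0,0.014,1],[0.002,-0.052,0,0,0,0.028,1],[0.005,-0.078,0,0,0,0.042,1],[0.009,-0.104,0,0,0,0.056,1],[0.014,-0.13,0,0,0,0.069,1],[0.02,-0.155,0,0,0,0.083,1],[0.028,-0.18,0,0,0,0.097,1],[0.036,-0.205,0,0,0,0.111,1]]'; python3 tq.py
python3 -m pendant '[[0.001,-0.026,0,0,0,0.014,1],[0.002,-0.052,0,0,0,0.028,1]]'; python3 tq.py
python3 -m pendant '[[0.001,-0.026,0,0,0,0.014,1],[0.002,-0.042,0,0,0,0.022,1]]'; python3 tq.py
```

```text
time_s: 14.2
position: [0.4463, 0.1119, 0.0989]
tcp_rot: [[0.969, 0.247, 0.002], [0.247, -0.969, -0.001], [0.002, 0.001, -1.0]]
force: [3.0, -1.4, -3.0]
opening: 0.193
grasp_force: 29.7
t 14.2 yaw 14.31 r 0.1195 Fxyz [ 2.95 -1.37 -2.98] M [-0.264 -0.393  0.141] T(F) 0.247 Tz sum 0.389 z 0.0989 j6 75.9
time_s: 14.4
position: [0.4439, 0.1221, 0.0988]
tcp_rot: [[0.987, 0.161, 0.002], [0.161, -0.987, -0.001], [0.002, 0.001, -1.0]]
force: [2.3, -1.9, -3.2]
opening: 0.191
grasp_force: 29.7
t 14.4 yaw 9.28 r 0.1197 Fxyz [ 2.31 -1.92 -3.24] M [-0.334 -0.404  0.14 ] T(F) 0.273 Tz sum 0.414 z 0.0988 j6 82.3
time_s: 14.6
position: [0.4427, 0.1305, 0.0988]
tcp_rot: [[0.996, 0.093, 0.001], [0.093, -0.996, -0.001], [0.001, 0.001, -1.0]]
force: [1.6, -2.0, -1.8]
opening: 0.195
grasp_force: 29.7
t 14.6 yaw 5.36 r 0.1198 Fxyz [ 1.56 -2.02 -1.77] M [-0.384 -0.308  0.176] T(F) 0.26 Tz sum 0.435 z 0.0988 j6 87.3
```

```bash
python3 -m pendant '[[0,-0.016,0,0,0,0.008,1],[0.001,-0.031,0,0,0,0.017,1],[0.001,-0.031,0,0,0,0.017,1]]' >/dev/null; python3 tq.py
python3 -m pendant '[[0,-0.016,0,0,0,0.008,1],[0.001,-0.031,0,0,0,0.017,1],[0.001,-0.031,0,0,0,0.017,1]]' >/dev/null; python3 tq.py
```

```text
t 14.9 yaw 2.37 r 0.1199 Fxyz [ 2.82 -2.08 -2.8 ] M [-0.34  -0.271  0.151] T(F) 0.265 Tz sum 0.416 z 0.0988 j6 91.0
t 15.2 yaw -0.69 r 0.12 Fxyz [ 1.55 -1.4  -2.09] M [-0.29  -0.276  0.125] T(F) 0.167 Tz sum 0.292 z 0.0987 j6 94.8
```

```bash
python3 -m pendant '[[0,-0.016,0,0,0,0.008,1],[0.001,-0.031,0,0,0,0.017,1],[0.001,-0.031,0,0,0,0.017,1]]' >/dev/null; python3 tq.py
python3 -m pendant '[[0,-0.016,0,0,0,0.008,1],[0.001,-0.031,0,0,0,0.017,1],[0.001,-0.031,0,0,0,0.017,1]]' >/dev/null; python3 tq.py
```

```text
t 15.5 yaw -3.73 r 0.1201 Fxyz [ 0.82 -1.08 -1.85] M [-0.249 -0.219  0.166] T(F) 0.124 Tz sum 0.289 z 0.0987 j6 98.7
t 15.8 yaw -6.77 r 0.1202 Fxyz [ 0.97 -2.77 -2.81] M [-0.452 -0.202  0.276] T(F) 0.318 Tz sum 0.594 z 0.0986 j6 102.5
```

```bash
python3 -m pendant '[[0,-0.016,0,0,0,0.008,1],[0.001,-0.031,0,0,0,0.017,1],[0.001,-0.031,0,0,0,0.017,1]]' >/dev/null; python3 tq.py
```

```text
t 16.1 yaw -9.81 r 0.1203 Fxyz [ 0.18 -4.41 -2.42] M [-0.73  -0.099  0.346] T(F) 0.52 Tz sum 0.867 z 0.0986 j6 106.3
```

```bash
python3 -m pendant '[[0,-0.013,0,0,0,0.007,1],[0.001,-0.026,0,0,0,0.014,1],[0.001,-0.026,0,0,0,0.014,1]]' >/dev/null; python3 tq.py
python3 -m pendant '[[0,0,0,0,0,0,1]]' >/dev/null; python3 tq.py;python3 -m pendant '[[0,0,0,0,0,0,1]]' >/dev/null; python3 tq.py
```

```text
t 16.4 yaw -12.37 r 0.1204 Fxyz [ 0.63 -4.73 -2.27] M [-0.906 -0.014  0.343] T(F) 0.542 Tz sum 0.885 z 0.0985 j6 109.4
t 16.5 yaw -12.36 r 0.1203 Fxyz [ 0.49 -5.3  -2.62] M [-0.907 -0.09   0.309] T(F) 0.614 Tz sum 0.923 z 0.0985 j6 109.4
t 16.6 yaw -12.36 r 0.1203 Fxyz [ 0.26 -4.6  -2.51] M [-0.879  0.047  0.33 ] T(F) 0.536 Tz sum 0.866 z 0.0985 j6 109.4
```

```bash
python3 -m pendant '[[0,-0.013,0,0,0,0.007,1],[0.001,-0.026,0,0,0,0.014,1],[0.001,-0.026,0,0,0,0.014,1]]' >/dev/null; python3 tq.py
python3 -m pendant '[[0,0,0,0,0,0,1]]' >/dev/null; python3 tq.py;python3 -m pendant '[[0,0,0,0,0,0,1]]' >/dev/null; python3 tq.py
```

```text
t 16.9 yaw -14.85 r 0.1204 Fxyz [ 0.57 -6.76 -2.54] M [-1.126  0.009  0.364] T(F) 0.774 Tz sum 1.137 z 0.0984 j6 112.5
t 17.0 yaw -14.84 r 0.1205 Fxyz [ 0.62 -6.9  -2.42] M [-1.081  0.004  0.413] T(F) 0.789 Tz sum 1.202 z 0.0984 j6 112.5
t 17.1 yaw -14.85 r 0.1204 Fxyz [ 0.21 -5.79 -3.2 ] M [-1.071  0.047  0.405] T(F) 0.671 Tz sum 1.076 z 0.0984 j6 112.5
```

```bash
python3 -m pendant '[[0.002,0.042,0,0,0,-0.022,1],[0.006,0.084,0,0,0,-0.044,1],[0.013,0.125,0,0,0,-0.067,1],[0.013,0.125,0,0,0,-0.067,1]]' >/dev/null; python3 tq.py
python3 -m pendant '[[0.001,0.021,0,0,0,-0.011,1],[0.001,0.021,0,0,0,-0.011,1]]' >/dev/null; python3 tq.py
```

```text
t 17.5 yaw -3.0 r 0.12 Fxyz [-0.61  0.44 -3.26] M [ 0.198 -0.052  0.327] T(F) -0.05 Tz sum 0.277 z 0.0987 j6 97.5
t 17.7 yaw -1.07 r 0.1199 Fxyz [ 0.18  0.52 -2.54] M [ 0.32  -0.08   0.268] T(F) -0.062 Tz sum 0.206 z 0.0987 j6 95.1
```

```bash
python3 -m pendant '[[0.001,0.031,0,0,0,-0.017,1],[0.001,0.031,0,0,0,-0.017,1]]' >/dev/null; python3 tq.py
python3 -m pendant '[[0.001,0.021,0,0,0,-0.011,1],[0.001,0.021,0,0,0,-0.011,1]]' >/dev/null; python3 tq.py
```

```text
t 17.9 yaw 1.98 r 0.12 Fxyz [ 0.06  1.78 -3.05] M [ 0.251 -0.001  0.202] T(F) -0.213 Tz sum -0.011 z 0.0986 j6 91.3
t 18.1 yaw 3.94 r 0.1198 Fxyz [ 0.13  0.85 -2.65] M [ 0.186 -0.118  0.149] T(F) -0.101 Tz sum 0.048 z 0.0986 j6 88.8
```

```bash
python3 -m pendant '[[0,0,-0.07,0,0,0,1],[0,0,-0.14,0,0,0,1],[0,0,-0.25,0,0,0,1],[0,0,-0.38,0,0,0,1],[0,0,-0.38,0,0,0,1],[0,0,-0.38,0,0,0,1]]'; python3 tq.py
python3 - <<'E'
from h import *
o=[]
for cam,(v,u) in(("top",(210,270)),("scene",(195,265))):
    p,d=capture(cam);np.savez(cam+"3.npz",p=p,d=d)
    o.append(cv2.resize(p[v:v+100,u:u+100],None,fx=4,fy=4,interpolation=cv2.INTER_CUBIC))
cv2.imwrite("pics/cr5.png",np.hstack(o)[:,:,::-1])
E
```

```text
time_s: 18.7
position: [0.4422, 0.1325, 0.1748]
tcp_rot: [[0.998, 0.07, 0.0], [0.07, -0.998, 0.0], [0.0, -0.0, -1.0]]
force: [0.3, 0.7, -3.0]
opening: 0.189
grasp_force: 29.7
t 18.7 yaw 4.01 r 0.12 Fxyz [ 0.26  0.69 -3.01] M [-0.011  0.017 -0.008] T(F) -0.08 Tz sum -0.088 z 0.1748 j6 88.7
```

View pics/cr5.png

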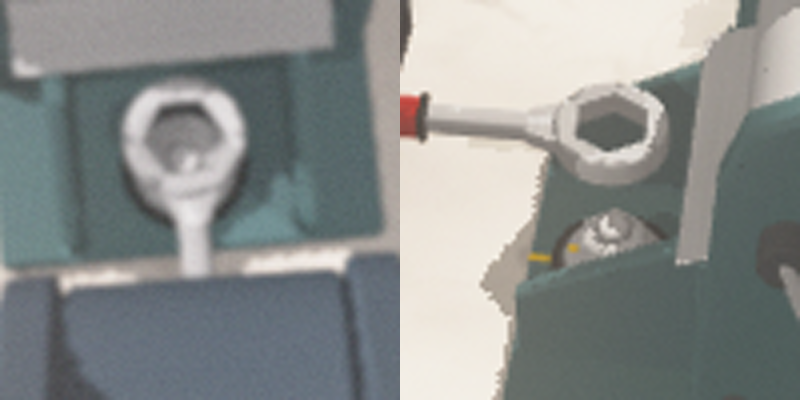

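The dot at (573,247) now stands close to the mark's inner end at (548,258), so the nut is tight where expected. The spanner is still held straight, and I'll return it to the tray.

```bash
python3 -m pendant '[[0.03,0.543,0,0,0,0,1],[0.03,0.543,0,0,0,0,1],[0.03,0.543,0,0,0,0,1],[0.03,0.543,0,0,0,0,1]]' >/dev/null
python3 -m pendant '[[0.03,0.543,0,0,0,0.036,1],[0.03,0.543,0,0,0,0.036,1],[0.03,0.543,0,0,0,0.036,1],[0.03,0.543,0,0,0,0.036,1],[0.03,0.543,0,0,0,0.036,1],[0.03,0.543,0,0,0,0.036,1]]'; python3 tq.py
python3 -m pendant '[[0,0,0.2,0,0,0,1],[0,0,0.35,0,0,0,1],[0,0,0.42,0,0,0,1],[0,0,0.46,0,0,0,1],[0,0,0.46,0,0,0,1]]'
```

```text
time_s: 19.8
position: [0.4688, -0.0813, 0.1742]
tcp_rot: [[0.999, -0.04, -0.003], [-0.04, -0.999, 0.001], [-0.003, -0.001, -1.0]]
force: [-0.5, 0.3, -2.1]
opening: 0.191
grasp_force: 29.7
t 19.8 yaw -2.27 r 0.2421 Fxyz [-0.5   0.33 -2.15] M [0.037 0.023 0.02 ] T(F) -0.143 Tz sum -0.123 z 0.1742 j6 68.9
time_s: 20.3
position: [0.4694, -0.0822, 0.0819]
tcp_rot: [[0.999, -0.04, -0.002], [-0.04, -0.999, 0.001], [-0.002, -0.001, -1.0]]
force: [0.3, 0.2, -2.0]
opening: 0.192
grasp_force: 29.7
```

```bash
python3 -m pendant '[[0,0,0.015,0,0,0,1],[0,0,0.03,0,0,0,1],[0,0,0.03,0,0,0,1]]'; python3 -m pendant '[[0,0,0,0,0,0,0.3],[0,0,0,0,0,0,0.1],[0,0,0,0,0,0,0.1],[0,0,0,0,0,0,0.1]]'
python3 -m pendant '[[0,0,-0.1,0,0,0,0.1],[0,0,-0.3,0,0,0,0.1],[0,0,-0.6,0,0,0,0.1],[0,0,-0.9,0,0,0,-0.5],[0,0,-0.9,0,0,0,-1],[0,0,-0.9,0,0,0,-1]]'
python3 -m pendant '[[-0.1,0.9,0,0,0,0,-1],[-0.1,0.9,0,0,0,0,-1],[-0.1,0.9,0,0,0,0,-1],[-0.1,0.9,0,0,0,0,-1],[-0.1,0.9,0,0,0,0,-1]]'
python3 - <<'E'
from h import *
o=[]
for cam in("top","scene"):
    p,d=capture(cam);o.append(p[110:400,160:500] if cam=="top" else p[140:430,150:490])
o=np.hstack(o);cv2.imwrite("pics/fin.png",o[:,:,::-1])
E
```

```text
time_s: 20.6
position: [0.4702, -0.0835, 0.077]
tcp_rot: [[0.999, -0.042, 0.001], [-0.042, -0.999, -0.0], [0.001, 0.0, -1.0]]
force: [0.0, -0.1, -1.8]
opening: 0.187
grasp_force: 29.7
time_s: 21.0
position: [0.4701, -0.0836, 0.0769]
tcp_rot: [[0.999, -0.042, 0.001], [-0.042, -0.999, -0.0], [0.001, 0.0, -1.0]]
force: [0.3, -0.6, -0.5]
opening: 0.427
grasp_force: 0.0
time_s: 21.6
position: [0.4716, -0.0841, 0.2602]
tcp_rot: [[0.999, -0.042, 0.008], [-0.042, -0.999, -0.004], [0.008, 0.003, -1.0]]
force: [1.0, -0.5, 0.3]
opening: 0.639
grasp_force: 0.0
time_s: 22.1
position: [0.4419, -0.2666, 0.2553]
tcp_rot: [[0.999, -0.047, -0.0], [-0.047, -0.999, -0.001], [-0.0, 0.001, -1.0]]
force: [-0.1, -0.5, -0.0]
opening: 0.986
grasp_force: 0.0
```

View pics/fin.png

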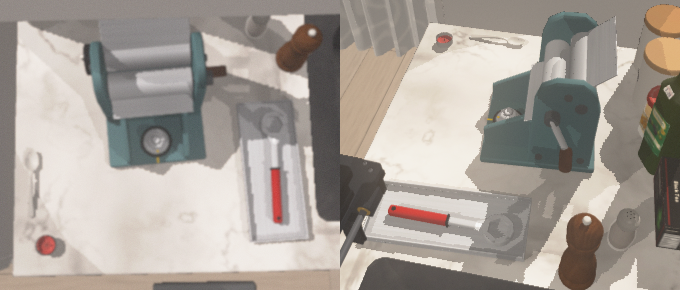

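The spanner lies flat in the tray, with its grip at (276,195) and ring at (271,122) in the left half. The teaspoon, tealight, mill and shaker look undisturbed.

```bash
python3 -c "
from rig import bot;print(bot.hand_in())"
```

```text
the job is handed in; nothing more can be done
None
```

The nut came up firm on its washer on the third stroke and was nipped up to about 1.1 N m (highest reading 1.2), the spanner is back flat in the tray, nothing else on the worktop looks disturbed, and the job was handed in at about 22 s.

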